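# Punch the pin mark in a new chisel handle

## Robot

A 7-joint arm with a two-finger parallel gripper is mounted at the origin on the work surface. World frame = base frame: x ahead of the robot, y to its left, z up, the work surface at z = 0. Lengths are in m, angles in rad, forces in N, time in s.
With the tool pointing down it reaches from about 0.4 to 0.75 m from the base axis. Payload 19.5 kg.
Tool frame: the origin (TCP) lies at the very end of the fingers, on their centre line; the grasp point (between the pads) lies 19 mm behind it (robot.pinch_z is the z of the grasp point in the tool frame, in m); z points along the fingers, y is the line along which they close (so a half turn about z gives the same grasp; the last joint's range is limited). The gripper opens to 85 mm and grips with 20 to 120 N. Pads are 22 mm wide; open, the fingers measure 114 mm over their backs; the gripper's body (76 mm by 85 mm) begins 54 mm behind the grasp point. The pads swing forward as they close: fully open they stand 13 mm farther back than shut.
Start: joints at [-1.152, 0.707, -0.028, 1.485, 0.022, 0.951, -0.075], TCP at [0.256, 0.515, 0.231] pointing down, gripper open.
Joint ranges: [-2.71, 2.71], [-0.32, 2.16], [-1.57, 1.52], [0, 2.45], [-1.46, 4.6], [0, 2.02], [-2.83, 2.83]. Speed limits (rad/s): [1.89, 1.89, 2.57, 2.57, 3.01, 3.01, 3.01].

## Interface

Orientations are given as [roll, pitch, yaw] about the fixed x, y, z axes, in that order (R = Rz(yaw) Ry(pitch) Rx(roll)).
In Python, from workcell import get_obs, viewer, sign_off, models, robot gives the robot as it stands. The module is installed in compiled form; this text tells all that it offers.
- The arm moves only by the shell command python3 -m inch 'ROWS' [OPENING] [FORCE]. ROWS is JSON, a list of rows, each an object of numbers: "dx", "dy", "dz": the shift along the tool's x, y, z in m; "yaw": the turn about the tool's z in degrees. In form: [{"dx": .., "dy": .., "dz": .., "yaw": ..}, ...]. A call has exactly 10 rows; each row shifts and turns the commanded pose from where the row before left it, along the tool's axes as they then stand; what a row does not reach is not made up. A row lasts 1/10 s, in which the tool goes at most 50 mm and 8.59 degrees, less where a joint would pass 70% of its speed; a pose out of reach is approached as far as the arm can. A call is refused whole if a number of a shift passes 0.05 or a number of a turn 8.59, either way. A call with a gripper value outside its range is refused whole. OPENING is the opening, from -1 (shut) to 1 (fully open), set as the call begins (- or left out, the last holds). The fingers move at their own pace and stop on an object; FORCE is the grip in N (left out, the last holds). Time passes only in rows, so rows that do not move let the fingers close, or fill a call up. It gives the time, the measured TCP pose, the force, the opening and the grip force at its end, in the units of the state.
- get_obs(): the state, without advancing time (a new reading comes with each control period).
- viewer.camera(name): name is "side" or "top" or "wrist"; returns the picture (480x640x3 uint8, red, green, blue); there is no depth.
- viewer.camera_params(name): a dict with "fx", "fy", "cx", "cy" (pixels), "rvec" (rotation vector, rad) and "tvec" (3), from world to camera coordinates, as OpenCV has them. Camera axes: x right, y down, z forward; pixel columns grow to the right and rows downward; lengths in m; the calibration is good to about 2 mm. A picture is of the moment at which its call begins: read the wrist's pose just before it. camera_params takes no time and is no camera call; for the wrist camera it gives the pose at the moment of the call.
- sign_off(): hands the job in; it is judged then, once.
Trained networks look in the newest picture that a camera, given by its name, has taken for a name from the list of things; names that differ only in an ending like _2 or _b are one class to them, and where a whole thing is asked for, a point or a joint stands for the part that bears it (a point fixed in the world has none). Each returns a list of dicts, best first, with "confidence" (0 to 1); they miss things now and then, are a little off and sometimes report something else, mostly with a low value. They report only what shows in the picture. A call takes as long as a camera call. They do not tell look-alikes from the thing itself.
- models.regions_of(camera, thing): "region" (480x640 bool, what is visible of it) and "location" ([column, row] in pixels, amid what is visible of it).
The state is a dict: "time": time; "joint_positions": joint angles; "qvel": joint speeds; "tau": joint torques, N m; "eef_pos": TCP position; "orientation": TCP orientation; "contact_force": force on the tool from outside, world axes, zero at the start; "wrist_torque": the same for the moment, N m; "finger_gap": opening from 0.0 (shut) to 1.0 (fully open); "finger_force": force on a finger pad.
Only numpy, scipy, OpenCV 4.12 (cv2) and the standard library are available. Lean on these libraries where they do the work, as an engineer would, in place of code of your own. Each camera call takes 0.05 s, during which the arm holds its last target. There are 200 camera calls.

## Task

Lay the new chisel handle in the cradle of the small punching press and slide it in under the punch until its plain wooden end sits against the end stop, then let go of it. Then press the knob on top of the press gently down: through its soft travel, past the first stop where the punch meets the wood, and on to the firm second stop; stay there a moment and release it, so that the punch springs fully back up and the handle is left against the stop. Never push on the press with more than 25 N, and leave everything else on the bench where it is.

Things in the scene. Friction and masses are not known exactly. Their poses are not given: they have to be found in the camera images.
- handle: the new chisel handle, loose, lying flat: a square light-wood bar 30 x 30 mm in section and 170 mm long with a bare round steel ferrule (22 mm diameter, 30 mm long) on one end, 200 mm in all, 150 g. Origin on the underside midway along the 200 mm; x runs along it towards the plain wooden (butt) end: wood from x = -70 to +100 mm, ferrule from -100 to -70 mm; z up
- handle_butt (a point): centre of the handle's plain wooden end face, 15 mm above its underside; same axes as the handle
- press: the punching press, fixed. Origin on the bench under the punch axis, z up; the handle slides in towards its +x, wooden end first. Grey base plate x -165 to +60 mm, y +-65 mm, top at 12 mm. Open straight cradle along x: floor at 12 mm, two low rails 36 mm apart inside, each 10 mm thick, tops at 20 mm, x -155 to +35 mm; the handle can be laid in from above in front of the head
- press_floor (a point): the cradle floor right under the punch, 12 mm above the bench; axes of the press. Above it: two posts (16 mm diameter, at y = +-52 mm, 140 mm high) with a cross-head between x = +-20 mm, y = +-88 mm, 24 mm thick, set by hand, not measured: its underside 80 to 86 mm above the bench, the resting punch foot 30 mm lower, the knob's top 70 to 82 mm higher (its stem is a screw, set anywhere)
- press_stop (a point): centre of the end stop's face that meets the handle, 35 mm beyond the punch axis along the press's +x and 27 mm above the bench (the height of the middle of a handle lying in the cradle); axes of the press
- spindle (a joint): the vertical steel punch in the head: how far the punch with its knob has come down, m: 0 up. Soft return spring: about 2.4 N to start, 0.1 N/mm. With a handle in the cradle it is stopped by the wood after 8 to 14 mm, depending on how the head is set (28 mm without wood): the first stop
- knob (a joint): the dark wooden knob on top of the punch, 40 mm across, flat top 30 mm wide, 150 to 168 mm above the bench when up: how far it has gone down into the punch, m: 0 up, 0.0065 at the hard second stop. Stiff spring: gives from about 7 N, 4.5 mm down at about 10.6 N, second stop at about 12.2 N, then the force climbs steeply; home from 0.0045 on. Springs back by itself
- mallet: bystander: upright dark turned carving mallet, 86 mm wide, 225 mm tall; origin under its centre
- stone_a: bystander: grey river stone, 64 mm wide, 30 mm high; origin under its centre
- stone_b: bystander: pale river stone, 50 mm wide, 24 mm high; origin under its centre
- gouge: bystander: finished gouge lying down, 210 mm long, 24 mm thick; rounded wooden handle with a long steel blade towards its +x; origin under it, 115 mm from the handle's end
- glue: bystander: white glue bottle, 60 mm wide, 150 mm tall; origin under its centre
- tin: bystander: steel tin with lid, 70 mm wide, 75 mm tall; origin under its centre
- oilstone: bystander: grey sharpening stone lying flat, 150 x 50 x 25 mm; origin under its centre
Mind the look-alikes: they are no part of the job. There is more than one size of the handle; the one meant has the size given above.

How it is judged:
By the outcome, as a careful person would: the job done as asked, in the order asked, and still so for the second after the job is handed in, with the robot touching nothing.
It also fails if it takes over 67 s, if anything falls off the work surface, if the arm or the gripper's body presses on something with over 40 N, if the wrist force passes 120 N, or if a joint passes its speed limit or range.

## Working session

There is one attempt and no reset: what is moved stays moved. The work goes in short steps, Python scripts to look and compute and a shell command to move; the robot and the scene stay as the last step left them, time stands still between calls to the robot, and variables do not carry over. Pictures are saved under pics/ and viewed, at most 11 in all, crops included, and the job is handed in when it is done.

```bash
mkdir -p pics; ls; python3 - <<'E'
from workcell import get_obs, viewer, models, robot
import cv2
o=get_obs(); print({k:(v if not hasattr(v,'round') else v) for k,v in o.items()})
for n in ("top","side"):
    im=viewer.camera(n); cv2.imwrite(f"pics/{n}0.png",im[...,::-1]); print(n,viewer.camera_params(n))
    for t in ("handle","press","spindle","gouge","oilstone","knob"):
        print(n,t,[(round(d["confidence"],2),[int(x) for x in d["location"]],int(d["region"].sum())) for d in models.regions_of(n,t)])
E
```

```text
pics
{'time': 0.0, 'joint_positions': array([-1.15172273,  0.70710876, -0.02766384,  1.48500061,  0.02201677,
        0.95089193, -0.07549409]), 'qvel': array([ 1.60407277e-03, -1.95243505e-05,  9.89295345e-04,  1.26701236e-03,
        9.05482145e-04, -3.90000574e-04, -4.48527864e-04]), 'tau': array([-1.67669430e-03, -8.83233047e+01,  1.23434119e+00, -2.36168629e+01,
        1.68939144e-02,  6.87581181e-03, -2.99526334e-05]), 'eef_pos': array([0.25553505, 0.51480313, 0.23082335]), 'orientation': array([-3.14048682e+00,  1.88599632e-05,  2.68087050e+00]), 'contact_force': array([ 0.35265359, -0.2801581 ,  0.49234581]), 'wrist_torque': array([ 0.01550493,  0.01433733, -0.01563682]), 'finger_force': 0.0, 'finger_gap': 0.9969282933232648}
top {'fx': 603.9588190071647, 'fy': 603.9588190071647, 'cx': 325.1526534250006, 'cy': 242.93344721463353, 'rvec': array([ 2.11412369, -2.11137561,  0.18539575]), 'tvec': array([0.02644619, 0.51657478, 1.44868988])}
top handle [(0.87, [327, 289], 437), (0.77, [255, 256], 1046), (0.77, [212, 360], 1931), (0.68, [406, 191], 218)]
top press [(0.79, [404, 226], 4775)]
top spindle [(0.7, [407, 189], 212)]
top gouge [(0.97, [506, 300], 706)]
top oilstone [(0.87, [165, 273], 1209), (0.45, [403, 226], 4647)]
top knob [(0.65, [403, 225], 4634), (0.6, [408, 189], 200), (0.4, [166, 273], 1295)]
side {'fx': 476.1915901294639, 'fy': 476.1915901294639, 'cx': 319.6305452078506, 'cy': 236.56330762685846, 'rvec': array([ 2.04601658, -0.81626476,  0.39437516]), 'tvec': array([-0.36285271,  0.28154952,  0.91354348])}
side handle [(0.76, [164, 258], 1049), (0.62, [285, 281], 352), (0.61, [269, 232], 965), (0.34, [211, 209], 783)]
side press [(0.56, [396, 278], 5564)]
side spindle [(0.83, [407, 229], 291)]
side gouge [(0.87, [427, 396], 1231)]
side oilstone [(0.74, [207, 207], 819)]
side knob [(0.55, [406, 226], 233)]
```

View pics/top0.png

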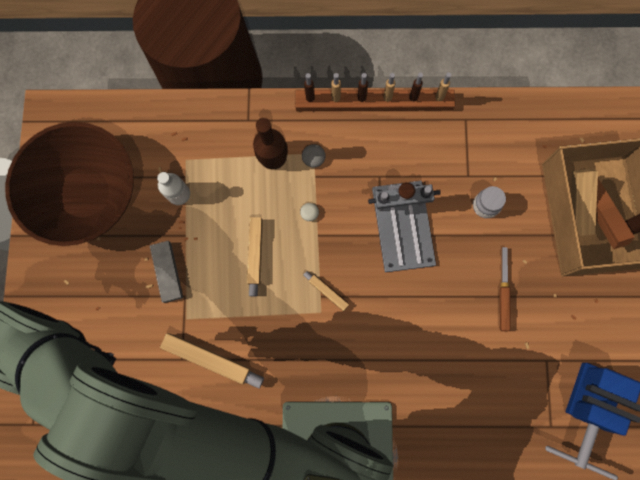

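View pics/side0.png

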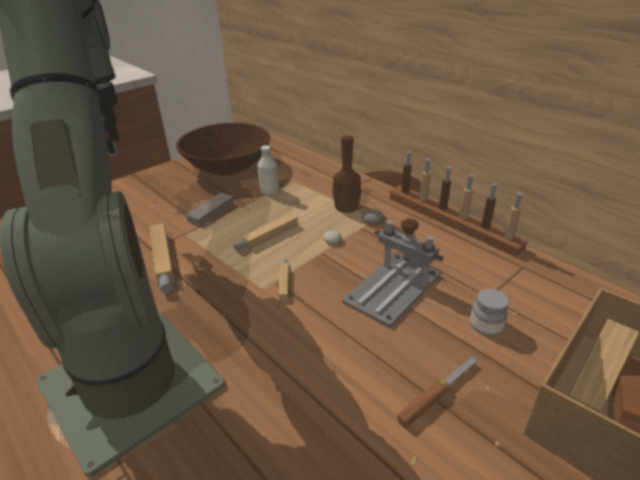

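Top view shows three handle-like bars: small (327,289), medium (255,256) with ferrule at the bottom (253,289), and large (212,360). The rack chisels and the gouge (506,300) are other tools. The press head is at about (406,190), with its cradle opening towards the robot. Next I measure the bars.

```bash
cat > h.py <<'E'
import numpy as np, cv2
from workcell import get_obs, viewer, models, robot
def P(n):
    p=viewer.camera_params(n); K=np.array([[p["fx"],0,p["cx"]],[0,p["fy"],p["cy"]],[0,0,1]]); return K,np.array(p["rvec"]),np.array(p["tvec"])
def proj(n,X,p=None):
    K,r,t=p or P(n); return cv2.projectPoints(np.atleast_2d(np.array(X,float)),r,t,K,None)[0][:,0]
def unp(n,uv,z,p=None):
    K,r,t=p or P(n); R=cv2.Rodrigues(r)[0]; c=-R.T@t
    d=(R.T@np.linalg.inv(K)@np.c_[np.atleast_2d(uv),np.ones(len(np.atleast_2d(uv)))].T).T
    return c+d*((z-c[2])/d[:,2])[:,None]
E
python3 - <<'E'
from h import *
im=viewer.camera("top")
for d in models.regions_of("top","handle"):
    ys,xs=np.nonzero(d["region"]); W=unp("top",np.c_[xs,ys],0.03)[:,:2].astype(np.float32)
    (c,s,a)=cv2.minAreaRect(W); print(d["location"],c,s,a)
crop=cv2.hconcat([cv2.resize(im[165:285,360:450],(450,600),interpolation=cv2.INTER_CUBIC),cv2.resize(im[200:310,235:290],(300,600),interpolation=cv2.INTER_CUBIC)])
cv2.imwrite("pics/crop1.png",crop[...,::-1])
E
```

```text
[255.1, 254.7] (0.4883264899253845, 0.20355917513370514) (0.036444686353206635, 0.19921094179153442) 88.51546478271484
[325.9, 288.1] (0.40335631370544434, 0.026400454342365265) (0.13391175866127014, 0.024161778390407562) 50.500221252441406
[210.9, 359.4] (0.2291295826435089, 0.3014673590660095) (0.26575952768325806, 0.043695904314517975) 67.1186294555664
[407.7, 187.1] (0.6580529808998108, -0.18110676109790802) (0.04077377915382385, 0.0424833819270134) 88.83291625976562
```

View pics/crop1.png

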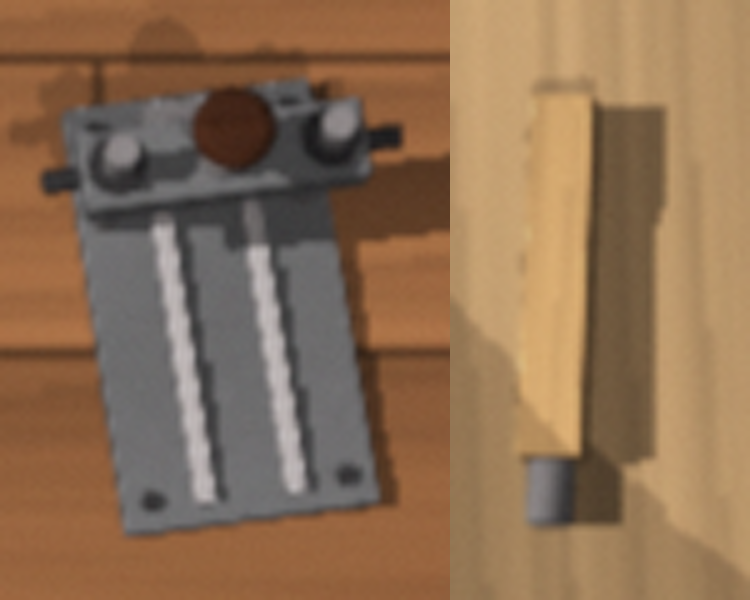

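Crop: the medium bar (wood + grey ferrule down, butt at top near crop (565,95)) measures 200 mm and matches. The press shows two bright rails, (162,222)→(205,500) and (258,240)→(296,492).

```bash
python3 - <<'E'
from h import *
from scipy.optimize import least_squares
a=lambda x,y:(360+x/5-.4,165+y/5-.4); s=300/55
b=lambda x,y:(235+(x-450)/s-.4,200+y/s-.4)
obj=[(-.165,.065,.012),(-.165,-.065,.012),(-.155,.023,.02),(-.155,-.023,.02),(0,.052,.14),(0,-.052,.14)]
pix=np.array([a(125,535),a(382,502),a(206,502),a(297,494),a(124,152),a(341,118)])
p=P("top")
def f(q):
    c,s_=np.cos(q[2]),np.sin(q[2]); R=np.array([[c,-s_,0],[s_,c,0],[0,0,1]])
    return (proj("top",np.array(obj)@R.T+[q[0],q[1],0],p)-pix).ravel()
r=least_squares(f,[.64,-.17,0]); print("press",r.x,np.degrees(r.x[2]),r.fun.round(1))
hp=[b(537,95),b(592,98),b(580,457),b(522,455),b(551,523)]
for z in (.03,.04): print(unp("top",hp,z).round(4))
for d in models.regions_of("side","handle") if viewer.camera("side") is not None else []:
    ys,xs=np.nonzero(d["region"]); print([int(v) for v in d["location"]],cv2.boxPoints(cv2.minAreaRect(np.c_[xs,ys].astype(np.float32))).round(1).tolist())
im=viewer.camera("side")
c=cv2.hconcat([cv2.resize(im[190:270,225:305],(400,400),interpolation=cv2.INTER_CUBIC),cv2.resize(im[210:310,340:440],(400,400),interpolation=cv2.INTER_CUBIC)])
cv2.imwrite("pics/side_c.png",c[...,::-1])
E
```

```text
press [ 0.62217834 -0.16520812  0.13147904] 7.533194326097798 [ 0.1  0.1 -0.2  0.   0.2  0.2  0.1 -0.6 -0.2 -0.4 -0.   0.7]
[[0.5876 0.2173 0.03  ]
 [0.5862 0.1916 0.03  ]
 [0.418  0.1932 0.03  ]
 [0.4189 0.2197 0.03  ]
 [0.3878 0.2056 0.03  ]]
[[0.5852 0.2159 0.04  ]
 [0.5838 0.1903 0.04  ]
 [0.4167 0.1919 0.04  ]
 [0.4176 0.2182 0.04  ]
 [0.3868 0.2043 0.04  ]]
[285, 280] [[279.0, 260.0], [288.0, 260.0], [288.0, 299.0], [279.0, 299.0]]
[270, 232] [[232.0, 241.0], [292.79998779296875, 210.60000610351562], [299.6000061035156, 224.1999969482422], [238.8000030517578, 254.60000610351562]]
[164, 257] [[147.10000610351562, 225.8000030517578], [164.1999969482422, 223.0], [175.60000610351562, 291.3999938964844], [158.5, 294.20001220703125]]
```

View pics/side_c.png

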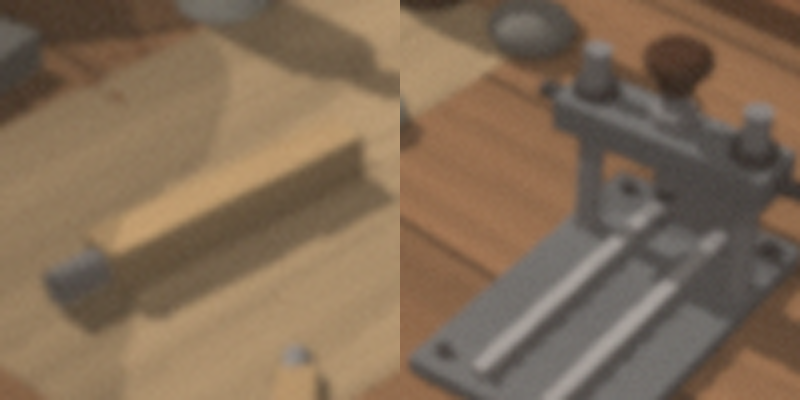

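Side crop confirms: square bar with ferrule at (75,275), lying on a flat pale patch; the press rails are clear, open at the front. I'm choosing this bar (top pixel 255,256), not the small (327,289) or the large (212,360).

```bash
cat >> h.py <<'E'
from scipy.spatial.transform import Rotation as Ro
def delta(xyz,yawdeg):
    o=get_obs(); R=Ro.from_euler('xyz',[np.pi,0,np.radians(yawdeg)]).as_matrix()
    R0=Ro.from_euler('xyz',o["orientation"]).as_matrix()
    d=R.T@(np.array(xyz)-o["eef_pos"]); t=Ro.from_matrix(R0.T@R).as_rotvec(degrees=True)
    print("t",round(o["time"],2),"pos",o["eef_pos"].round(4),"rpy",np.degrees(o["orientation"]).round(2),"F",o["contact_force"].round(2),"turn",t.round(2),"shift after turn (mm)",(d*1000).round(1))
E
python3 -c "
from h import *
delta([.457,.2055,.20],179)"
```

```text
t 0.95 pos [0.2557 0.515  0.2313] rpy [-179.99    0.    153.6 ] F [ 0.52 -0.24 -0.78] turn [-1.00e-02 -0.00e+00 -2.54e+01] shift after turn (mm) [-206.7 -305.9   31.3]
```

```bash
python3 -m inch '[{"yaw":-8.5},{"yaw":-8.5},{"yaw":-8.4},{"dx":-0.03,"dy":-0.03,"dz":0.005},{"dx":-0.03,"dy":-0.045,"dz":0.005},{"dx":-0.03,"dy":-0.045,"dz":0.005},{"dx":-0.03,"dy":-0.045,"dz":0.005},{"dx":-0.03,"dy":-0.045,"dz":0.005},{"dx":-0.03,"dy":-0.045,"dz":0.005},{"dx":-0.027,"dy":-0.05}]' 1
python3 - <<'E'
from h import *
delta([.457,.2055,.20],179)
p=P("wrist"); im=viewer.camera("wrist"); cv2.imwrite("pics/w1.png",im[...,::-1]); print(p)
for d in models.regions_of("wrist","handle"): print(d["confidence"],d["location"],d["region"].sum())
E
```

```text
t 0.95 pos [0.2557 0.515  0.2313] rpy [-179.99    0.    153.6 ] F [ 0.52 -0.24 -0.78] turn [-1.00e-02 -0.00e+00 -2.54e+01] shift after turn (mm) [-206.7 -305.9   31.3]
(array([[339.92278459,   0.        , 313.7579447 ],
       [  0.        , 339.92278459, 236.81498787],
       [  0.        ,   0.        ,   1.        ]]), array([-2.46080373, -1.527139  , -0.21473922]), array([-0.57558869, -0.03678405,  0.37913761]))
0.74 [87.3, 464.9] 194
0.65 [136.7, 270.0] 9844invalid input at $[0]: expected keys dx, dy, dz, yaw
```

View pics/w1.png

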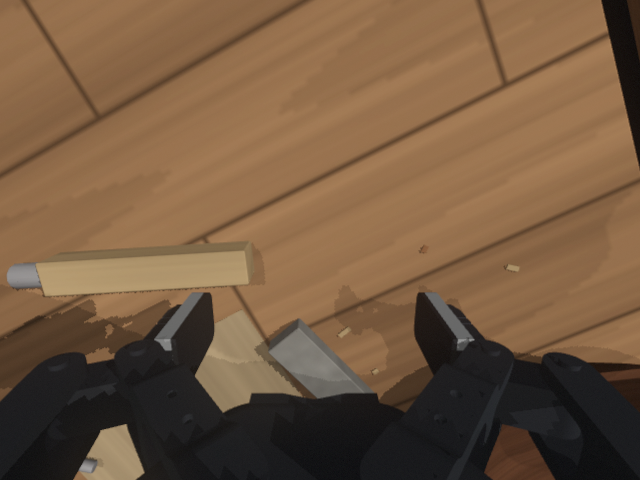

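The call was refused: every row needs all four keys, so the arm has not moved. This view shows the large look-alike at (137,270) and the oilstone at (320,355).

```bash
python3 -m inch '[{"dx":0,"dy":0,"dz":0,"yaw":-8.5},{"dx":0,"dy":0,"dz":0,"yaw":-8.5},{"dx":0,"dy":0,"dz":0,"yaw":-8.4},{"dx":-0.03,"dy":-0.03,"dz":0.005,"yaw":0},{"dx":-0.03,"dy":-0.045,"dz":0.005,"yaw":0},{"dx":-0.03,"dy":-0.045,"dz":0.005,"yaw":0},{"dx":-0.03,"dy":-0.045,"dz":0.005,"yaw":0},{"dx":-0.03,"dy":-0.045,"dz":0.005,"yaw":0},{"dx":-0.03,"dy":-0.045,"dz":0.005,"yaw":0},{"dx":-0.027,"dy":-0.05,"dz":0,"yaw":0}]' 1
python3 - <<'E'
from h import *
delta([.457,.2055,.20],179)
p=P("wrist"); im=viewer.camera("wrist"); cv2.imwrite("pics/w2.png",im[...,::-1])
for d in models.regions_of("wrist","handle"):
    ys,xs=np.nonzero(d["region"]); W=unp("wrist",np.c_[xs,ys],0.03,p)[:,:2].astype(np.float32); print(d["confidence"],d["location"],cv2.minAreaRect(W))
E
```

```text
time: 2.05
eef_pos: [0.4434, 0.2287, 0.2029]
orientation: [-3.141, -0.0, 3.124]
contact_force: [0.2, 0.1, 0.1]
finger_gap: 1.003
finger_force: 0.0
t 2.05 pos [0.4434 0.2287 0.2029] rpy [-1.7999e+02 -1.0000e-02  1.7900e+02] F [0.19 0.08 0.14] turn [-0.01 -0.01  0.  ] shift after turn (mm) [-14.  -23.    2.9]
0.93 [293.3, 254.8] ((0.48802053928375244, 0.20938114821910858), (0.030951684340834618, 0.1996680349111557), 89.00703430175781)
0.66 [100.1, 166.1] ((0.40099525451660156, 0.03875662386417389), (0.13377250730991364, 0.02778630144894123), 49.78927993774414)
0.65 [507.8, 14.2] ((0.2846856415271759, 0.37604275345802307), (0.11058717966079712, 0.03248334676027298), 89.04547882080078)
```

View pics/w2.png

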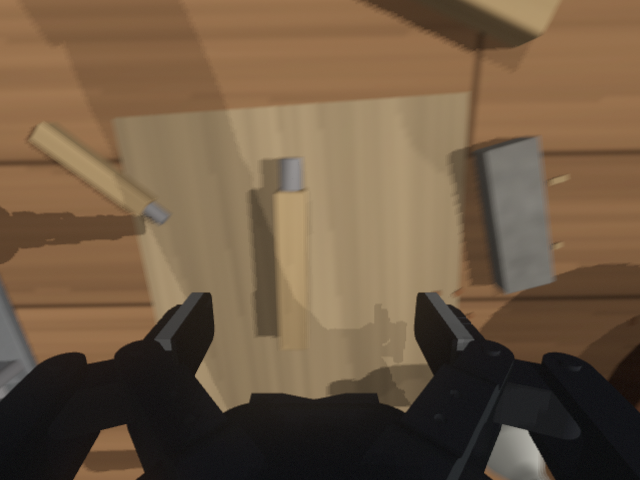

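Wrist view: the medium bar lies at (293,255), ferrule at the top (towards the robot), upright between the open fingers. Coming down partway.

```bash
python3 -m inch '[{"dx":0,"dy":0,"dz":0,"yaw":0},{"dx":0,"dy":0,"dz":0.03,"yaw":0},{"dx":0,"dy":0,"dz":0.03,"yaw":0},{"dx":0,"dy":0,"dz":0.03,"yaw":0},{"dx":0,"dy":0,"dz":0.02,"yaw":0},{"dx":0,"dy":0,"dz":0.01,"yaw":0},{"dx":0,"dy":0,"dz":0,"yaw":0},{"dx":0,"dy":0,"dz":0,"yaw":0},{"dx":0,"dy":0,"dz":0,"yaw":0},{"dx":0,"dy":0,"dz":0,"yaw":0}]' 1
python3 - <<'E'
from h import *
p=P("wrist"); im=viewer.camera("wrist"); cv2.imwrite("pics/w3.png",im[...,::-1])
for d in models.regions_of("wrist","handle")[:1]:
    ys,xs=np.nonzero(d["region"]); W=unp("wrist",np.c_[xs,ys],0.03,p)[:,:2].astype(np.float32); print(d["confidence"],d["location"],cv2.minAreaRect(W))
delta([.458,.207,.010],179)
E
```

```text
time: 3.15
eef_pos: [0.4429, 0.2307, 0.084]
orientation: [3.141, 0.001, 3.124]
contact_force: [0.4, -0.6, -0.1]
finger_gap: 1.0
finger_force: 0.0
0.8 [39.5, 223.3] ((0.4207525849342346, 0.06958740204572678), (0.06849020719528198, 0.030875779688358307), 49.78642654418945)
t 3.25 pos [0.4427 0.2306 0.0838] rpy [1.7998e+02 3.0000e-02 1.7899e+02] F [ 0.8   0.12 -0.27] turn [ 0.02  0.03 -0.01] shift after turn (mm) [-15.7 -23.4  73.8]
```

```bash
python3 -m inch '[{"dx":-0.008,"dy":-0.012,"dz":0,"yaw":0},{"dx":-0.0077,"dy":-0.0114,"dz":0,"yaw":0},{"dx":0,"dy":0,"dz":0,"yaw":0},{"dx":0,"dy":0,"dz":0.02,"yaw":0},{"dx":0,"dy":0,"dz":0.02,"yaw":0},{"dx":0,"dy":0,"dz":0.02,"yaw":0},{"dx":0,"dy":0,"dz":0.01,"yaw":0},{"dx":0,"dy":0,"dz":0.0035,"yaw":0},{"dx":0,"dy":0,"dz":0,"yaw":0},{"dx":0,"dy":0,"dz":0,"yaw":0}]' 1
python3 -m inch '[{"dx":0,"dy":0,"dz":0,"yaw":0},{"dx":0,"dy":0,"dz":0,"yaw":0},{"dx":0,"dy":0,"dz":0,"yaw":0},{"dx":0,"dy":0,"dz":0,"yaw":0},{"dx":0,"dy":0,"dz":0,"yaw":0},{"dx":0,"dy":0,"dz":0,"yaw":0},{"dx":0,"dy":0,"dz":0,"yaw":0},{"dx":0,"dy":0,"dz":0,"yaw":0},{"dx":0,"dy":0,"dz":0,"yaw":0},{"dx":0,"dy":0,"dz":0,"yaw":0}]' -1 40
```

```text
time: 4.25
eef_pos: [0.4581, 0.2071, 0.0105]
orientation: [3.141, 0.001, 3.124]
contact_force: [0.2, -0.1, 0.2]
finger_gap: 0.998
finger_force: 0.0
time: 5.25
eef_pos: [0.4579, 0.207, 0.0101]
orientation: [3.141, 0.0, 3.124]
contact_force: [-1.1, -1.6, 8.9]
finger_gap: 0.339
finger_force: 40.2
```

```bash
python3 -m inch '[{"dx":0,"dy":0,"dz":-0.01,"yaw":0},{"dx":0,"dy":0,"dz":-0.02,"yaw":0},{"dx":0,"dy":0,"dz":-0.03,"yaw":0},{"dx":0.005,"dy":0,"dz":-0.03,"yaw":0},{"dx":0.01,"dy":-0.01,"dz":-0.01,"yaw":0},{"dx":0,"dy":-0.02,"dz":0,"yaw":-4.0},{"dx":0,"dy":-0.025,"dz":0,"yaw":-4.5},{"dx":0,"dy":-0.03,"dz":0,"yaw":0},{"dx":0,"dy":-0.03,"dz":0,"yaw":0},{"dx":0,"dy":-0.03,"dz":0,"yaw":0}]' - 40
python3 -c "
from h import *
delta([.45,-.1877,.10],187.53)"
```

```text
time: 6.25
eef_pos: [0.4554, 0.0617, 0.1104]
orientation: [-3.141, 0.0, -3.011]
contact_force: [0.6, -0.3, -1.4]
finger_gap: 0.341
finger_force: 39.7
t 6.25 pos [0.4554 0.0617 0.1104] rpy [-1.7998e+02  1.0000e-02 -1.7250e+02] F [ 0.57 -0.32 -1.42] turn [-0.02  0.01 -0.03] shift after turn (mm) [  38.  -246.5   10.4]
```

```bash
python3 -m inch '[{"dx":0.006,"dy":-0.03,"dz":0,"yaw":0},{"dx":0.006,"dy":-0.03,"dz":0,"yaw":0},{"dx":0.006,"dy":-0.03,"dz":0,"yaw":0},{"dx":0.006,"dy":-0.03,"dz":0,"yaw":0},{"dx":0.006,"dy":-0.03,"dz":0,"yaw":0},{"dx":0.004,"dy":-0.03,"dz":0,"yaw":0},{"dx":0.004,"dy":-0.025,"dz":0,"yaw":0},{"dx":0,"dy":-0.015,"dz":0,"yaw":0},{"dx":0,"dy":0,"dz":0,"yaw":0},{"dx":0,"dy":0,"dz":0,"yaw":0}]' - 40
python3 - <<'E'
from h import *
p=P("wrist"); im=viewer.camera("wrist"); cv2.imwrite("pics/w4.png",im[...,::-1])
im2=viewer.camera("top"); cv2.imwrite("pics/t4.png",im2[...,::-1])
# where the model press should appear
q=np.array([.62218,-.16521]); c,s=np.cos(.13148),np.sin(.13148)
X=np.array([(-.165,.065,.012),(-.165,-.065,.012),(-.155,.023,.02),(-.155,-.023,.02),(-.03,.023,.02),(-.03,-.023,.02)])
W=np.c_[X[:,:2]@np.array([[c,-s],[s,c]]).T+q,X[:,2]]
im=im.copy()
for u in proj("wrist",W,p): cv2.circle(im,tuple(int(v) for v in u.round()),3,(255,0,0),1)
cv2.imwrite("pics/w4a.png",im[...,::-1]); print(proj("wrist",W,p).round(1).tolist())
delta([.45,-.1877,.10],187.53)
E
```

```text
time: 7.25
eef_pos: [0.4463, -0.1599, 0.1101]
orientation: [-3.142, 0.0, -3.011]
contact_force: [-0.8, 0.6, -0.7]
finger_gap: 0.339
finger_force: 39.8
[[362.3, 248.2], [188.0, 248.2], [305.9, 264.5], [243.0, 264.5], [306.8, 405.4], [251.6, 405.4]]
t 7.35 pos [ 0.4465 -0.1593  0.1101] rpy [ 1.8000e+02  1.0000e-02 -1.7244e+02] F [-0.67  1.01 -0.84] turn [0.   0.01 0.03] shift after turn (mm) [  0.2 -28.6  10.1]
```

View pics/w4a.png

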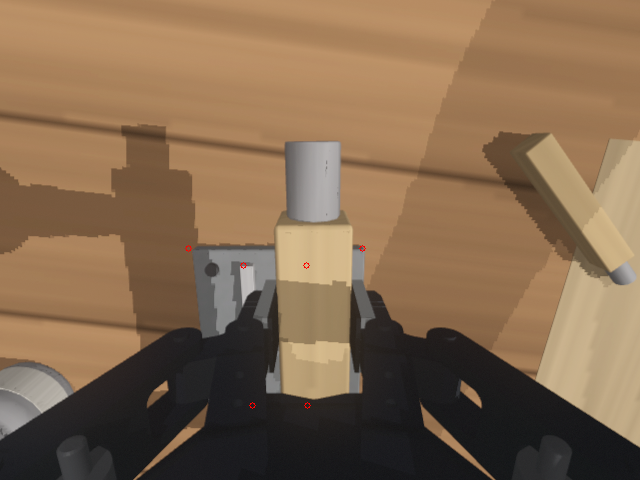

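Wrist view: handle gripped and centred at column 314. The plate's front corners are at (193,249) and (364,248), about 3 px right of my fit, so the true shift is about −26 mm. Moving over and lowering partway.

```bash
python3 -m inch '[{"dx":0,"dy":-0.01,"dz":0,"yaw":0},{"dx":0,"dy":-0.01,"dz":0,"yaw":0},{"dx":0,"dy":-0.0063,"dz":0,"yaw":0},{"dx":0,"dy":0,"dz":0.015,"yaw":0},{"dx":0,"dy":0,"dz":0.02,"yaw":0},{"dx":0,"dy":0,"dz":0.02,"yaw":0},{"dx":0,"dy":0,"dz":0.01,"yaw":0},{"dx":0,"dy":0,"dz":0.005,"yaw":0},{"dx":0,"dy":0,"dz":0,"yaw":0},{"dx":0,"dy":0,"dz":0,"yaw":0}]' - 40
python3 - <<'E'
from h import *
im=viewer.camera("wrist"); im2=viewer.camera("top")
delta([.45,-.1852,.022],187.53)
c=cv2.hconcat([cv2.resize(im[200:420,180:450],(490,400)),cv2.resize(im2[170:330,350:470],(300,400),interpolation=cv2.INTER_CUBIC)])
cv2.imwrite("pics/w5.png",c[...,::-1])
E
```

```text
time: 8.35
eef_pos: [0.4501, -0.1864, 0.0404]
orientation: [-3.141, 0.001, -3.011]
contact_force: [-0.5, 0.3, -1.1]
finger_gap: 0.346
finger_force: 39.8
t 8.45 pos [ 0.4501 -0.1864  0.0404] rpy [-1.7997e+02  5.0000e-02 -1.7252e+02] F [-0.51  0.27 -0.26] turn [-0.03  0.05 -0.05] shift after turn (mm) [-0.   1.2 18.4]
```

View pics/w5.png

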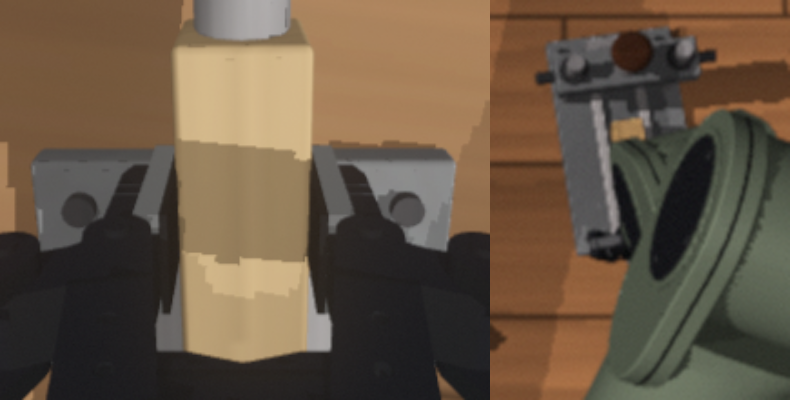

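Left crop: plate corners at 35 and 454 (centre 244.5), handle edges at 174 and 313 (centre 243.5), so it's centred. Right crop: the butt is just in front of the head between the rails. Lowering.

```bash
python3 -m inch '[{"dx":0,"dy":0,"dz":0.004,"yaw":0},{"dx":0,"dy":0,"dz":0.004,"yaw":0},{"dx":0,"dy":0,"dz":0.003,"yaw":0},{"dx":0,"dy":0,"dz":0.002,"yaw":0},{"dx":0,"dy":0,"dz":0.002,"yaw":0},{"dx":0,"dy":0,"dz":0.001,"yaw":0},{"dx":0,"dy":0,"dz":0.001,"yaw":0},{"dx":0,"dy":0,"dz":0,"yaw":0},{"dx":0,"dy":0,"dz":0,"yaw":0},{"dx":0,"dy":0,"dz":0,"yaw":0}]' - 40
python3 -c "
from h import *
print(get_obs()['wrist_torque'])"
```

```text
time: 9.45
eef_pos: [0.4499, -0.1862, 0.0229]
orientation: [-3.141, 0.0, -3.011]
contact_force: [-0.0, 0.1, -0.5]
finger_gap: 0.345
finger_force: 39.8
[-0.01014278  0.08005734 -0.01565198]
```

```bash
python3 -m inch '[{"dx":0,"dy":0,"dz":0.0007,"yaw":0},{"dx":-0.004,"dy":0,"dz":0,"yaw":0},{"dx":-0.008,"dy":0,"dz":0,"yaw":0},{"dx":-0.01,"dy":0,"dz":0,"yaw":0},{"dx":-0.01,"dy":0,"dz":0,"yaw":0},{"dx":-0.01,"dy":0,"dz":0,"yaw":0},{"dx":-0.008,"dy":0,"dz":0,"yaw":0},{"dx":-0.005,"dy":0,"dz":0,"yaw":0},{"dx":0,"dy":0,"dz":0,"yaw":0},{"dx":0,"dy":0,"dz":0,"yaw":0}]' - 40
python3 -c "
from h import *
print(get_obs()['wrist_torque'])
delta([.52751+0,-.17594,.022],187.53)"
```

```text
time: 10.45
eef_pos: [0.5047, -0.1789, 0.0222]
orientation: [-3.142, 0.001, -3.011]
contact_force: [1.0, 0.3, 1.5]
finger_gap: 0.341
finger_force: 40.0
[ 0.04384735 -0.27831756  0.00307417]
t 10.45 pos [ 0.5047 -0.1789  0.0222] rpy [-1.8000e+02  4.0000e-02 -1.7249e+02] F [1.02 0.33 1.46] turn [-0.    0.04 -0.02] shift after turn (mm) [-23.   -0.    0.2]
```

```bash
python3 -m inch '[{"dx":-0.003,"dy":0,"dz":0,"yaw":0},{"dx":-0.004,"dy":0,"dz":0,"yaw":0},{"dx":-0.004,"dy":0,"dz":0,"yaw":0},{"dx":-0.003,"dy":0,"dz":0,"yaw":0},{"dx":-0.002,"dy":0,"dz":0,"yaw":0},{"dx":-0.001,"dy":0,"dz":0,"yaw":0},{"dx":-0.001,"dy":0,"dz":0,"yaw":0},{"dx":0,"dy":0,"dz":0,"yaw":0},{"dx":0,"dy":0,"dz":0,"yaw":0},{"dx":0,"dy":0,"dz":0,"yaw":0}]' - 40
python3 -m inch '[{"dx":-0.0005,"dy":0,"dz":0,"yaw":0},{"dx":-0.0005,"dy":0,"dz":0,"yaw":0},{"dx":-0.0005,"dy":0,"dz":0,"yaw":0},{"dx":-0.0005,"dy":0,"dz":0,"yaw":0},{"dx":-0.0005,"dy":0,"dz":0,"yaw":0},{"dx":0,"dy":0,"dz":0,"yaw":0},{"dx":0,"dy":0,"dz":0,"yaw":0},{"dx":0,"dy":0,"dz":0,"yaw":0},{"dx":0,"dy":0,"dz":0,"yaw":0},{"dx":0,"dy":0,"dz":0,"yaw":0}]' - 40
```

```text
time: 11.45
eef_pos: [0.522, -0.1768, 0.0222]
orientation: [-3.141, -0.001, -3.011]
contact_force: [-3.4, -0.7, 5.7]
finger_gap: 0.338
finger_force: 40.7
time: 12.45
eef_pos: [0.5244, -0.1765, 0.0221]
orientation: [-3.141, -0.001, -3.011]
contact_force: [-4.0, -1.1, 5.7]
finger_gap: 0.342
finger_force: 40.7
```

```bash
python3 -m inch '[{"dx":0,"dy":0,"dz":-0.0004,"yaw":0},{"dx":-0.0005,"dy":0,"dz":0,"yaw":0},{"dx":-0.0005,"dy":0,"dz":0,"yaw":0},{"dx":-0.0005,"dy":0,"dz":0,"yaw":0},{"dx":-0.0005,"dy":0,"dz":0,"yaw":0},{"dx":0,"dy":0,"dz":0,"yaw":0},{"dx":0,"dy":0,"dz":0,"yaw":0},{"dx":0,"dy":0,"dz":0,"yaw":0},{"dx":0,"dy":0,"dz":0,"yaw":0},{"dx":0,"dy":0,"dz":0,"yaw":0}]' - 40
python3 -m inch '[{"dx":-0.0005,"dy":0,"dz":0,"yaw":0},{"dx":-0.0005,"dy":0,"dz":0,"yaw":0},{"dx":-0.0005,"dy":0,"dz":0,"yaw":0},{"dx":0,"dy":0,"dz":0,"yaw":0},{"dx":0,"dy":0,"dz":0,"yaw":0},{"dx":0,"dy":0,"dz":0,"yaw":0},{"dx":0,"dy":0,"dz":0,"yaw":0},{"dx":0,"dy":0,"dz":0,"yaw":0},{"dx":0,"dy":0,"dz":0,"yaw":0},{"dx":0,"dy":0,"dz":0,"yaw":0}]' - 40
```

```text
time: 13.45
eef_pos: [0.5267, -0.1761, 0.0225]
orientation: [-3.142, -0.0, -3.011]
contact_force: [0.1, -0.7, -1.9]
finger_gap: 0.343
finger_force: 39.8
time: 14.45
eef_pos: [0.5273, -0.176, 0.0223]
orientation: [3.142, -0.002, -3.011]
contact_force: [-5.3, -0.2, -0.1]
finger_gap: 0.344
finger_force: 40.0
```

Firm resistance (5.3 N) at the expected stop position. Letting go and rising.

```bash
python3 -m inch '[{"dx":0,"dy":0,"dz":0,"yaw":0},{"dx":0,"dy":0,"dz":0,"yaw":0},{"dx":0,"dy":0,"dz":0,"yaw":0},{"dx":0,"dy":0,"dz":0,"yaw":0},{"dx":0,"dy":0,"dz":0,"yaw":0},{"dx":0,"dy":0,"dz":-0.01,"yaw":0},{"dx":0,"dy":0,"dz":-0.02,"yaw":0},{"dx":0.01,"dy":0,"dz":-0.03,"yaw":0},{"dx":0.02,"dy":0,"dz":-0.04,"yaw":0},{"dx":0.02,"dy":0,"dz":-0.04,"yaw":0}]' 0.6
python3 -m inch '[{"dx":0.02,"dy":0,"dz":-0.04,"yaw":0},{"dx":0,"dy":0,"dz":-0.04,"yaw":0},{"dx":0,"dy":0,"dz":-0.03,"yaw":0},{"dx":0,"dy":0,"dz":0,"yaw":0},{"dx":0,"dy":0,"dz":0,"yaw":0},{"dx":0,"dy":0,"dz":0,"yaw":0},{"dx":0,"dy":0,"dz":0,"yaw":0},{"dx":0,"dy":0,"dz":0,"yaw":0},{"dx":0,"dy":0,"dz":0,"yaw":0},{"dx":0,"dy":0,"dz":0,"yaw":0}]' -1
python3 - <<'E'
from h import *
p=P("wrist"); im=viewer.camera("wrist"); cv2.imwrite("pics/w6.png",im[...,::-1])
delta([.622,-.163,.20],187.53)
for t in ("knob","handle"):
  for d in models.regions_of("wrist",t): print(t,d["confidence"],d["location"],d["region"].sum())
s=viewer.camera("side"); cs=cv2.resize(s[200:310,335:465],(390,330),interpolation=cv2.INTER_CUBIC)
for d in models.regions_of("side","knob"): print("side",d["confidence"],d["location"])
cv2.imwrite("pics/v6.png",cv2.hconcat([cv2.resize(im,(400,330)),cs])[...,::-1])
E
```

```text
time: 15.45
eef_pos: [0.4777, -0.1822, 0.1643]
orientation: [-3.141, -0.0, -3.01]
contact_force: [0.8, -1.0, 0.5]
finger_gap: 0.797
finger_force: 0.0
time: 16.45
eef_pos: [0.4587, -0.1849, 0.2723]
orientation: [3.141, -0.0, -3.011]
contact_force: [0.5, -0.4, -0.7]
finger_gap: 0.003
finger_force: 0.0
t 16.5 pos [ 0.4587 -0.185   0.2724] rpy [ 1.800e+02 -1.000e-02 -1.725e+02] F [-0.23  1.41 -0.18] turn [ 0.   -0.01 -0.03] shift after turn (mm) [-164.7    0.4   72.4]
knob 0.48 [312.5, 388.5] 281
handle 0.72 [498.1, 172.9] 2557
handle 0.71 [312.9, 241.0] 1846
side 0.6 [400.4, 282.8]
side 0.51 [405.5, 224.4]
side 0.31 [392.3, 281.7]
```

View pics/v6.png

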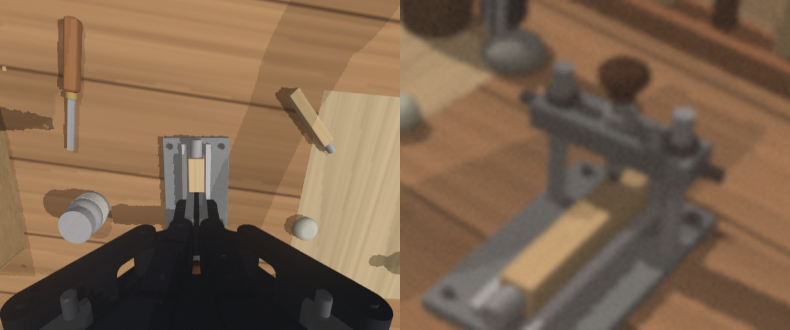

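The handle lies in the cradle under the head (side crop), with ferrule end near the plate's front edge. The knob is at about (622,78) in the side crop. Checking knob position and ferrule end numerically.

```bash
python3 - <<'E'
from h import *
for z in (.15,.16,.17): print(unp("top",[(406.6,190.6)],z).round(4))
R=cv2.imread
im=viewer.camera("top"); 
s=cv2.imread("pics/w6.png"); p=P("wrist")
c,s_=np.cos(.1309),np.sin(.1309); A=np.array([[c,-s_],[s_,c]]); o=np.array([.6215,-.1636])
f=lambda x,y,z:[*(A@[x,y]+o),z]
print("pred plate edge, ferrule end top, stop-wood front",proj("wrist",[f(-.165,.04,.012),f(-.165,0,.038),f(-.135,.0,.042)],p).round(1))
col=s[200:300,308:318].mean(1); print([(200+i,col[i].astype(int).tolist()) for i in range(0,40)])
e=s[190:215,345:355].mean(1).astype(int); print([(190+i,e[i].tolist()) for i in range(25)])
delta([.6215,-.1636,.19],187.5)
E
```

```text
[[ 0.6221 -0.1654  0.15  ]]
[[ 0.6193 -0.1642  0.16  ]]
[[ 0.6164 -0.163   0.17  ]]
pred plate edge, ferrule end top, stop-wood front [[346.8 198.9]
 [313.4 202.7]
 [313.4 229.5]]
[(200, [94, 95, 98]), (201, [92, 93, 97]), (202, [86, 88, 93]), (203, [87, 88, 92]), (204, [133, 133, 137]), (205, [145, 146, 149]), (206, [145, 145, 149]), (207, [145, 146, 149]), (208, [145, 147, 150]), (209, [146, 147, 150]), (210, [146, 147, 150]), (211, [147, 148, 151]), (212, [147, 148, 151]), (213, [147, 148, 151]), (214, [148, 148, 152]), (215, [148, 148, 152]), (216, [148, 149, 152]), (217, [149, 149, 153]), (218, [149, 150, 153]), (219, [149, 150, 153]), (220, [150, 150, 153]), (221, [150, 150, 154]), (222, [150, 151, 154]), (223, [150, 151, 154]), (224, [150, 151, 154]), (225, [150, 151, 154]), (226, [150, 151, 154]), (227, [150, 151, 154]), (228, [151, 152, 155]), (229, [120, 129, 138]), (230, [90, 116, 134]), (231, [115, 155, 181]), (232, [132, 176, 202]), (233, [135, 179, 205]), (234, [134, 178, 205]), (235, [134, 179, 205]), (236, [134, 179, 205]), (237, [134, 178, 205]), (238, [134, 178, 205]), (239, [135, 179, 205])]
[(190, [89, 125, 165]), (191, [89, 125, 165]), (192, [90, 127, 166]), (193, [91, 128, 166]), (194, [91, 127, 167]), (195, [91, 127, 167]), (196, [90, 128, 166]), (197, [81, 116, 152]), (198, [68, 93, 122]), (199, [71, 79, 90]), (200, [111, 112, 114]), (201, [132, 132, 133]), (202, [136, 136, 137]), (203, [137, 138, 138]), (204, [137, 137, 138]), (205, [137, 137, 138]), (206, [137, 138, 138]), (207, [137, 138, 138]), (208, [123, 124, 124]), (209, [107, 107, 109]), (210, [103, 103, 105]), (211, [102, 102, 105]), (212, [100, 101, 103]), (213, [99, 100, 102]), (214, [107, 107, 109])]
t 16.75 pos [ 0.4588 -0.185   0.2725] rpy [-179.99   -0.   -172.5 ] F [0.1  0.03 0.24] turn [-0.01 -0.    0.  ] shift after turn (mm) [-164.1   -0.    82.5]
```

Ferrule end and plate edge agree with "at the stop" to ~0.3 mm. Moving over the knob.

```bash
python3 -m inch '[{"dx":-0.02,"dy":0,"dz":0,"yaw":0},{"dx":-0.03,"dy":0,"dz":0,"yaw":0},{"dx":-0.03,"dy":0,"dz":0,"yaw":0},{"dx":-0.03,"dy":0,"dz":0,"yaw":0},{"dx":-0.03,"dy":0,"dz":0.01,"yaw":0},{"dx":-0.024,"dy":0,"dz":0.02,"yaw":0},{"dx":0,"dy":0,"dz":0.03,"yaw":0},{"dx":0,"dy":0,"dz":0.02,"yaw":0},{"dx":0,"dy":0,"dz":0,"yaw":0},{"dx":0,"dy":0,"dz":0,"yaw":0}]' -1 40
python3 - <<'E'
from h import *
delta([.6215,-.1636,.175],187.5)
p=P("side"); im=viewer.camera("side"); im2=viewer.camera("top")
c=cv2.hconcat([cv2.resize(im[160:280,340:460],(400,400),interpolation=cv2.INTER_CUBIC),cv2.resize(im2[140:260,350:470],(400,400),interpolation=cv2.INTER_CUBIC)])
cv2.imwrite("pics/v7.png",c[...,::-1])
E
```

```text
time: 17.75
eef_pos: [0.6215, -0.1636, 0.1932]
orientation: [-3.141, 0.0, -3.011]
contact_force: [0.3, 0.5, 0.2]
finger_gap: -0.0
finger_force: 0.0
t 17.75 pos [ 0.6215 -0.1636  0.1932] rpy [-1.7999e+02  2.0000e-02 -1.7251e+02] F [0.27 0.52 0.23] turn [-0.01  0.02 -0.01] shift after turn (mm) [ 0.   0.1 18.2]
```

View pics/v7.png

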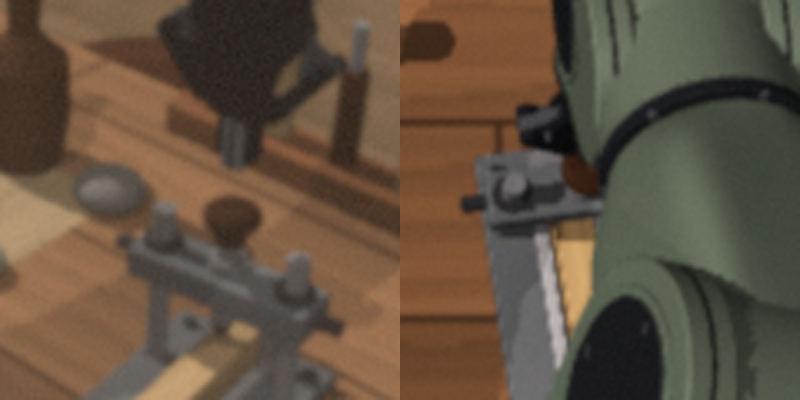

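Fingertips at crop (238,165) stand above the knob (232,208), well centred. Coming down.

```bash
python3 -m inch '[{"dx":0,"dy":0,"dz":0.008,"yaw":0},{"dx":0,"dy":0,"dz":0.008,"yaw":0},{"dx":0,"dy":0,"dz":0.006,"yaw":0},{"dx":0,"dy":0,"dz":0.003,"yaw":0},{"dx":0,"dy":0,"dz":0.002,"yaw":0},{"dx":0,"dy":0,"dz":0.002,"yaw":0},{"dx":0,"dy":0,"dz":0.002,"yaw":0},{"dx":0,"dy":0,"dz":0.001,"yaw":0},{"dx":0,"dy":0,"dz":0,"yaw":0},{"dx":0,"dy":0,"dz":0,"yaw":0}]' -1 40
```

```text
time: 18.85
eef_pos: [0.6214, -0.1636, 0.1607]
orientation: [-3.141, 0.0, -3.011]
contact_force: [0.1, 0.1, 3.0]
finger_gap: 0.004
finger_force: 1.1
```

```bash
python3 -m inch '[{"dx":0,"dy":0,"dz":0.001,"yaw":0},{"dx":0,"dy":0,"dz":0.001,"yaw":0},{"dx":0,"dy":0,"dz":0.001,"yaw":0},{"dx":0,"dy":0,"dz":0.001,"yaw":0},{"dx":0,"dy":0,"dz":0.001,"yaw":0},{"dx":0,"dy":0,"dz":0,"yaw":0},{"dx":0,"dy":0,"dz":0,"yaw":0},{"dx":0,"dy":0,"dz":0,"yaw":0},{"dx":0,"dy":0,"dz":0,"yaw":0},{"dx":0,"dy":0,"dz":0,"yaw":0}]' -1 40
python3 -m inch '[{"dx":0,"dy":0,"dz":0.0005,"yaw":0},{"dx":0,"dy":0,"dz":0.0005,"yaw":0},{"dx":0,"dy":0,"dz":0.0005,"yaw":0},{"dx":0,"dy":0,"dz":0.0005,"yaw":0},{"dx":0,"dy":0,"dz":0,"yaw":0},{"dx":0,"dy":0,"dz":0,"yaw":0},{"dx":0,"dy":0,"dz":0,"yaw":0},{"dx":0,"dy":0,"dz":0,"yaw":0},{"dx":0,"dy":0,"dz":0,"yaw":0},{"dx":0,"dy":0,"dz":0,"yaw":0}]' -1 40
```

```text
time: 19.85
eef_pos: [0.6213, -0.1636, 0.1555]
orientation: [-3.141, -0.0, -3.011]
contact_force: [-1.1, 0.5, 2.7]
finger_gap: 0.001
finger_force: 1.4
time: 20.85
eef_pos: [0.6214, -0.1636, 0.1535]
orientation: [-3.141, -0.0, -3.011]
contact_force: [0.4, 0.0, 3.6]
finger_gap: -0.002
finger_force: 1.5
```

Still in the soft travel; continuing in small steps.

```bash
python3 -m inch '[{"dx":0,"dy":0,"dz":0.0005,"yaw":0},{"dx":0,"dy":0,"dz":0.0005,"yaw":0},{"dx":0,"dy":0,"dz":0.0005,"yaw":0},{"dx":0,"dy":0,"dz":0.0005,"yaw":0},{"dx":0,"dy":0,"dz":0.0005,"yaw":0},{"dx":0,"dy":0,"dz":0.0005,"yaw":0},{"dx":0,"dy":0,"dz":0,"yaw":0},{"dx":0,"dy":0,"dz":0,"yaw":0},{"dx":0,"dy":0,"dz":0,"yaw":0},{"dx":0,"dy":0,"dz":0,"yaw":0}]' -1 40
python3 -c "
from h import *
import time
from workcell import get_obs
print(get_obs()['contact_force'],get_obs()['eef_pos'])"
```

```text
time: 21.85
eef_pos: [0.6214, -0.1636, 0.1505]
orientation: [-3.141, -0.0, -3.011]
contact_force: [-0.1, 0.3, 3.4]
finger_gap: 0.003
finger_force: 1.6
[-0.14380124  0.26700269  3.41866378] [ 0.62136855 -0.16363762  0.15051201]
```

```bash
python3 -m inch '[{"dx":0,"dy":0,"dz":0.0005,"yaw":0},{"dx":0,"dy":0,"dz":0.0005,"yaw":0},{"dx":0,"dy":0,"dz":0.0005,"yaw":0},{"dx":0,"dy":0,"dz":0.0005,"yaw":0},{"dx":0,"dy":0,"dz":0.0005,"yaw":0},{"dx":0,"dy":0,"dz":0.0005,"yaw":0},{"dx":0,"dy":0,"dz":0.0005,"yaw":0},{"dx":0,"dy":0,"dz":0,"yaw":0},{"dx":0,"dy":0,"dz":0,"yaw":0},{"dx":0,"dy":0,"dz":0,"yaw":0}]' -1 40
```

```text
time: 22.85
eef_pos: [0.6214, -0.1636, 0.147]
orientation: [-3.142, -0.0, -3.011]
contact_force: [0.0, 0.7, 3.4]
finger_gap: 0.004
finger_force: 1.8
```

```bash
python3 -m inch '[{"dx":0,"dy":0,"dz":0.0005,"yaw":0},{"dx":0,"dy":0,"dz":0.0005,"yaw":0},{"dx":0,"dy":0,"dz":0.0005,"yaw":0},{"dx":0,"dy":0,"dz":0.0005,"yaw":0},{"dx":0,"dy":0,"dz":0.0005,"yaw":0},{"dx":0,"dy":0,"dz":0.0005,"yaw":0},{"dx":0,"dy":0,"dz":0,"yaw":0},{"dx":0,"dy":0,"dz":0,"yaw":0},{"dx":0,"dy":0,"dz":0,"yaw":0},{"dx":0,"dy":0,"dz":0,"yaw":0}]' -1 40
```

```text
time: 23.85
eef_pos: [0.6215, -0.1636, 0.1444]
orientation: [-3.141, 0.0, -3.011]
contact_force: [-0.6, 0.3, 8.0]
finger_gap: 0.004
finger_force: 4.4
```

First stop passed (8 N). Pressing on towards the second.

```bash
python3 -m inch '[{"dx":0,"dy":0,"dz":0.0005,"yaw":0},{"dx":0,"dy":0,"dz":0.0005,"yaw":0},{"dx":0,"dy":0,"dz":0.0005,"yaw":0},{"dx":0,"dy":0,"dz":0.0005,"yaw":0},{"dx":0,"dy":0,"dz":0.0005,"yaw":0},{"dx":0,"dy":0,"dz":0.0005,"yaw":0},{"dx":0,"dy":0,"dz":0.0005,"yaw":0},{"dx":0,"dy":0,"dz":0,"yaw":0},{"dx":0,"dy":0,"dz":0,"yaw":0},{"dx":0,"dy":0,"dz":0,"yaw":0}]' -1 40
```

```text
time: 24.85
eef_pos: [0.6216, -0.1636, 0.1411]
orientation: [-3.141, 0.001, -3.011]
contact_force: [-2.1, 0.1, 11.4]
finger_gap: -0.0
finger_force: 5.7
```

```bash
python3 -m inch '[{"dx":0,"dy":0,"dz":0.0003,"yaw":0},{"dx":0,"dy":0,"dz":0.0003,"yaw":0},{"dx":0,"dy":0,"dz":0.0002,"yaw":0},{"dx":0,"dy":0,"dz":0.0002,"yaw":0},{"dx":0,"dy":0,"dz":0,"yaw":0},{"dx":0,"dy":0,"dz":0,"yaw":0},{"dx":0,"dy":0,"dz":0,"yaw":0},{"dx":0,"dy":0,"dz":0,"yaw":0},{"dx":0,"dy":0,"dz":0,"yaw":0},{"dx":0,"dy":0,"dz":0,"yaw":0}]' -1 40
```

```text
time: 25.85
eef_pos: [0.6216, -0.1637, 0.1401]
orientation: [-3.141, 0.001, -3.011]
contact_force: [-2.1, -0.1, 11.6]
finger_gap: -0.002
finger_force: 6.1
```

```bash
python3 -m inch '[{"dx":0,"dy":0,"dz":0.0002,"yaw":0},{"dx":0,"dy":0,"dz":0.0002,"yaw":0},{"dx":0,"dy":0,"dz":0.0002,"yaw":0},{"dx":0,"dy":0,"dz":0,"yaw":0},{"dx":0,"dy":0,"dz":0,"yaw":0},{"dx":0,"dy":0,"dz":0,"yaw":0},{"dx":0,"dy":0,"dz":0,"yaw":0},{"dx":0,"dy":0,"dz":0,"yaw":0},{"dx":0,"dy":0,"dz":0,"yaw":0},{"dx":0,"dy":0,"dz":0,"yaw":0}]' -1 40
```

```text
time: 26.85
eef_pos: [0.6218, -0.1637, 0.14]
orientation: [-3.141, 0.001, -3.011]
contact_force: [-4.1, 0.1, 18.7]
finger_gap: -0.003
finger_force: 9.4
```

Firm second stop (18.7 N, no more travel). A short dwell, then gentle release straight up and away.

```bash
python3 -m inch '[{"dx":0,"dy":0,"dz":0,"yaw":0},{"dx":0,"dy":0,"dz":0,"yaw":0},{"dx":0,"dy":0,"dz":0,"yaw":0},{"dx":0,"dy":0,"dz":-0.002,"yaw":0},{"dx":0,"dy":0,"dz":-0.004,"yaw":0},{"dx":0,"dy":0,"dz":-0.005,"yaw":0},{"dx":0,"dy":0,"dz":-0.006,"yaw":0},{"dx":0,"dy":0,"dz":-0.01,"yaw":0},{"dx":0,"dy":0,"dz":-0.02,"yaw":0},{"dx":0,"dy":0,"dz":-0.03,"yaw":0}]' -1 40
python3 -m inch '[{"dx":0,"dy":0,"dz":-0.03,"yaw":0},{"dx":0.02,"dy":0,"dz":-0.02,"yaw":0},{"dx":0.03,"dy":0,"dz":0,"yaw":0},{"dx":0.03,"dy":0,"dz":0,"yaw":0},{"dx":0.03,"dy":0,"dz":0,"yaw":0},{"dx":0.03,"dy":0,"dz":0,"yaw":0},{"dx":0.02,"dy":0,"dz":0,"yaw":0},{"dx":0,"dy":0,"dz":0,"yaw":0},{"dx":0,"dy":0,"dz":0,"yaw":0},{"dx":0,"dy":0,"dz":0,"yaw":0}]' -1 40
python3 - <<'E'
from h import *
p=P("wrist"); im=viewer.camera("wrist"); s=viewer.camera("side")
A=Ro.from_euler('z',.1309).as_matrix(); f=lambda x,y,z:A@[x,y,z]+[.6215,-.1636,0]
print(proj("wrist",[f(-.165,.04,.012),f(-.165,0,.038),f(-.135,0,.042)],p).round(1))
u=proj("wrist",[f(-.165,.04,.012)],p)[0]; g=im.mean(2)
c0=int(u[0]); print("plate",np.argsort(-abs(np.diff(g[150:260,c0-4:c0+5].mean(1))))[:4]+150,"ferr",np.argsort(-abs(np.diff(g[150:260,309:318].mean(1))))[:5]+150)
cv2.imwrite("pics/v8.png",cv2.hconcat([cv2.resize(im,(400,330)),cv2.resize(s[200:310,335:465],(390,330),interpolation=cv2.INTER_CUBIC)])[...,::-1])
E
```

```text
time: 27.85
eef_pos: [0.6206, -0.1635, 0.2159]
orientation: [3.141, -0.002, -3.011]
contact_force: [0.0, -0.5, 0.1]
finger_gap: 0.0
finger_force: 0.0
time: 28.85
eef_pos: [0.4633, -0.1842, 0.266]
orientation: [3.142, 0.0, -3.01]
contact_force: [0.9, 0.7, 0.4]
finger_gap: 0.0
finger_force: 0.0
[[347.3 195.9]
 [313.2 199.6]
 [313.2 226.9]]
plate [196 194 197 195] ferr [200 226 227 194 228]
```

View pics/v8.png

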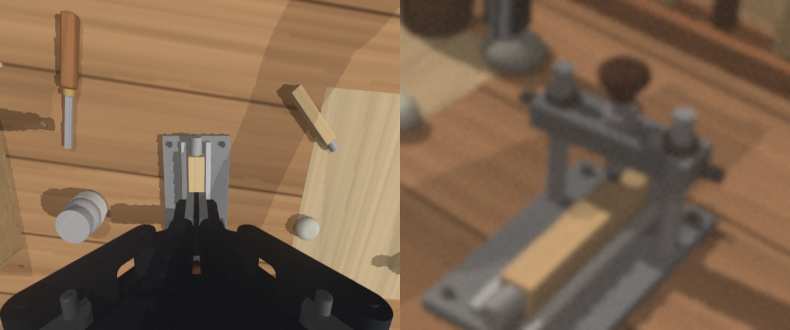

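The knob is back up at (622,78), as it was before the press. The handle is unmoved against the stop (ferrule edge at row 200, plate edge at 196, as predicted) and nothing else looks disturbed. Handing in.

```bash
python3 -c "
from workcell import sign_off
print(sign_off())"
```

```text
the job is handed in; nothing more can be done
None
```

The handle lies in the cradle against the end stop, the knob was pressed to the firm second stop (highest reading 18.7 N, limit 25 N) and sprang back up, and the job was handed in at about 29 s with nothing else visibly moved.

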